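Seat the sample jar in the decapping stand and hold its cap off

TASK

Put the square amber jar with the green cap upright into the square socket of the decapping stand, fully home, so that the stand keeps it from turning. Then unscrew the tight cap the usual way (anticlockwise seen from above) until its threads let go, lift it straight up, and finish while still holding it level and still in the gripper, centred just above the open jar with its lower edge about two centimetres over the jar's mouth. The jar stays home in the stand and everything else on the bench stays where it is.

Things in the scene. Friction and masses are not known exactly. Their poses are not given: they have to be found in the camera images.
- jar_center (a point): Loose square amber plastic jar, 0.15-0.31 kg: body 46 x 46 mm, 62 mm high, flat 6 mm shoulder, then a round neck 35 mm across up to the mouth, 88 mm above its underside. This point is on its axis, 34 mm above its underside; z up the axis, x and y square to its sides. It starts upright on the bench with its cap on, 96 mm high in all.
- jar: The same jar; origin at the centre of its underside, axes as above.
- jar_mouth (a point): Centre of the jar's mouth (top of the neck, 88 mm above the underside), axes as the jar's.
- cap_center (a point): Centre of the green ribbed screw cap: round, 54 mm across, 26 mm high, 57 g. On its axis, 13 mm above its lower edge (83 mm above the jar's underside when on); z up. It may be gripped across at any yaw, and the jar carried by it. If lifted while still engaged it takes the jar with it. Turning it takes about 0.1 to 0.4 N m, as a sprung seal inside presses on the mouth with about 6 N.
- cap: The same cap; origin at the centre of its lower edge, z up; x lies 0 to 0.1 rad anticlockwise of the jar's x when tight. Blocked clockwise. Turned anticlockwise about 0.85 rad from tight it comes free; at 0.95 to 1.6 rad it lifts straight off; past 1.7 the threads meet the next stops. It may rise 2 mm while turned, but need not; once free the seal pushes it up about 2 mm more.
- cap_edge (a point): Centre of the cap's lower edge plane, 13 mm below cap_center. It stands 18 mm below the mouth when the cap is on.
- socket (a point): Centre of the socket floor of the decapping stand, a grey block 76 x 76 x 34 mm on a steel foot plate 124 x 84 mm screwed to the bench. Socket square, 50 mm wide, 28 mm deep, 4 mm bevel at its mouth; its floor is 6 mm above the bench, its mouth 28 mm above this point. x and y are square to its sides, so the jar fits in any of four yaws; z up.
- funnel: Bystander: small white funnel standing on its rim, 67 mm across, 64 mm high, origin at the centre of its underside. Leave it.
- dropper_bottle: Bystander: small brown dropper bottle with a tall black top, 33 mm across, 90 mm high, origin at the centre of its underside. Leave it.
- brown_bottle: Bystander: brown bottle with a short black cap, 53 mm across, 109 mm high, origin at the centre of its underside. Leave it.
Not all that is in view belongs to the job. What is shaped like the part that bears socket but purple or yellow is not meant.

How it is judged:
By the outcome, as a careful person would: the job done as asked, in the order asked, and still so for the second after the job is handed in, while the arm keeps its last pose, push and grip.
It also fails if it takes over 51 s, if anything falls off the work surface, if the arm or the gripper's body presses on something with over 40 N, if the wrist force passes 120 N, or if a joint passes its speed limit or range.

ROBOT

A 6-joint arm with a two-finger parallel gripper is mounted at the origin on the work surface; the furniture and walls round the work are solid. World frame = base frame: x ahead of the robot, y to its left, z up, the work surface at z = 0. Lengths are in m, angles in rad, forces in N, time in s.
With the tool pointing down it reaches from about 0.35 to 0.85 m from the base axis. Payload 8.1 kg.
Tool frame: the origin (TCP) lies on the centre line of the jaws, within the pads' length; the fingertips stand 14 mm ahead of it and the grasp point (between the pads) lies 5 mm behind it; z points along the fingers, y is the direction in which the jaws open and shut (so a half turn about z gives the same grasp; the last joint's range is limited). The gripper opens to 93 mm and grips with 3 to 60 N. Pads are 15 mm wide; open, the fingers measure 128 mm over their backs; the gripper's body (75 mm by 188 mm) begins 65 mm behind the grasp point.
Start: joints at [-1.325, 0.13, 1.488, -0, 1.523, -0.085], TCP at [0.195, -0.567, 0.196] pointing down, gripper open.
Joint ranges: [-2.96, 2.96], [-0.89, 2.26], [0.02, 2.5], [-1.34, 4.48], [0, 2.73], [-2.66, 2.66]. Speed limits (rad/s): [2.39, 2.39, 2.79, 3.14, 3.14, 3.14].

INTERFACE

Orientations are given as a rotation vector (axis times angle).
In Python, from plant import robot gives the robot as it stands.
- The arm moves only by the tool jog_arm, never from a script. Its argument "steps" is a list of rows, each a list of 7 numbers: the closure, from 0 (fully open) to 1 (shut), then the shift along the tool's x, y, z in m, then the turn, a rotation vector about the tool's x, y, z in rad. In form: [[jaw, tx, ty, tz, rx, ry, rz], ...]. A call has 1 to 5 rows; each row is the pose to reach, as a shift and turn from the pose measured when the call began, along the tool's axes at that moment; what a row does not reach only later rows make up. A row lasts 1/8 s, in which the tool goes at most 62.5 mm and 10.7 degrees, less where a joint would pass 70% of its speed; a pose out of reach is approached as far as the arm can. A call with a gripper value outside its range is refused whole. The fingers move at their own pace and stop on an object; "force" is the grip in N (left out, the last holds). Time passes only in rows, so rows that repeat a pose let the fingers close. It gives the time, the measured TCP pose, the force and the opening at its end, in the units of the state.
- robot.read_state(): the state, without advancing time (a new reading comes with each control period).
- robot.read_camera(name): name is "scene" or "top" or "wrist"; returns a dict with "image" (420x560x3 uint8, red, green, blue), "mtx" (3x3 intrinsics, pixels), "extrinsics" (4x4, takes a point from camera to world coordinates); the wrist camera has in their place "tool_from_camera" (4x4, takes a point from camera to tool coordinates, whose origin is the TCP and whose axes are the flange's). Camera axes: x right, y down, z forward; pixel columns grow to the right and rows downward; lengths in m; the calibration is good to about 2 mm. The wrist camera is an equidistant fisheye: a pixel r from the principal point sees the ray r / f radians off the axis. A picture is of the moment at which its call begins: read the wrist's pose just before it. There is no depth.
- robot.close_job(): hands the job in, once; it reports no verdict.
The state is a dict: "t": time; "q": joint angles; "dq": joint speeds; "joint_torque": joint torques, N m; "tool_pos": TCP position; "orientation": TCP orientation; "force": force on the tool from outside, world axes, zero at the start; "wrist_torque": the same for the moment, N m; "opening": finger opening in m.
Only numpy, scipy, OpenCV 4.12 (cv2) and the standard library are available. Lean on these libraries where they do the work, as an engineer would, in place of code of your own. Each camera call takes 0.05 s, during which the arm holds its last target.

## Working session

There is one attempt and no reset: what is moved stays moved. The work goes in short steps, Python scripts to look and compute and a tool call to move; the robot and the scene stay as the last step left them, time stands still between calls to the robot, and variables do not carry over. Pictures are saved under pics/ and viewed, and the job is handed in when it is done.

Besides the shell and the picture viewer there is one more tool, called in YAML: its name, and indented under it one key for each argument. jog_arm: Moves the arm, as the interface text tells. Its arguments: {"type":"object","properties":{"steps":{"type":"array"},"force":{"type":"number"}},"required":["steps"]}

```bash
mkdir -p pics; ls
python3 - <<'E'
from plant import robot
import cv2,pickle
s=robot.read_state();print(s)
for n in("scene","top","wrist"):
    d=robot.read_camera(n);cv2.imwrite(f"pics/{n}0.png",d["image"][:,:,::-1]);pickle.dump(d,open(f"{n}0.pkl","wb"))
    print(n,{k:v for k,v in d.items() if k!="image"})
E
```

```text
pics
{'t': 0.0, 'q': array([-1.32542131e+00,  1.31133336e-01,  1.48925511e+00, -3.11798827e-05,
        1.52301066e+00, -8.53886834e-02]), 'dq': array([-0.00052539, -0.00067534, -0.00020514, -0.00080589, -0.00036715,
        0.00104095]), 'joint_torque': array([-8.87913448e-04, -5.59838998e+01, -4.91765678e+01,  7.67797348e-02,
        3.54453118e-02, -1.62446181e-04]), 'tool_pos': array([ 0.19472746, -0.56688232,  0.19461739]), 'orientation': array([-3.09695334e+00, -5.16903512e-01,  2.75349120e-04]), 'force': array([0.86115306, 0.54326564, 0.35254135]), 'wrist_torque': array([-0.01871504, -0.03034439, -0.0145981 ]), 'opening': 0.09307549878667407}
scene {'mtx': array([[432.51098059,   0.        , 287.38263603],
       [  0.        , 432.51098059, 214.9481328 ],
       [  0.        ,   0.        ,   1.        ]]), 'extrinsics': array([[-0.37098957, -0.72133178,  0.58484802, -0.20327332],
       [-0.92854939,  0.27949157, -0.24429592,  0.19881094],
       [ 0.01275832, -0.63369151, -0.77348064,  1.17626509],
       [ 0.        ,  0.        ,  0.        ,  1.        ]])}
top {'mtx': a
[... 244 characters left out ...]
1915,  0.01875313,  0.00316111, -0.14958619],
       [-0.00684523, -0.19979039, -0.97981475,  1.79184628],
       [ 0.        ,  0.        ,  0.        ,  1.        ]])}
wrist {'mtx': array([[325.1922621 ,   0.        , 271.57859117],
       [  0.        , 325.1922621 , 212.02293319],
       [  0.        ,   0.        ,   1.        ]]), 'tool_from_camera': array([[ 1.01914041e-04, -9.71310289e-01, -2.37815708e-01,
         6.60967203e-02],
       [ 9.99999985e-01,  1.32601153e-04, -1.13040580e-04,
         6.21064364e-04],
       [ 1.41332115e-04, -2.37815693e-01,  9.71310288e-01,
        -1.90093358e-01],
       [ 0.00000000e+00,  0.00000000e+00,  0.00000000e+00,
         1.00000000e+00]])}
```

View pics/scene0.png

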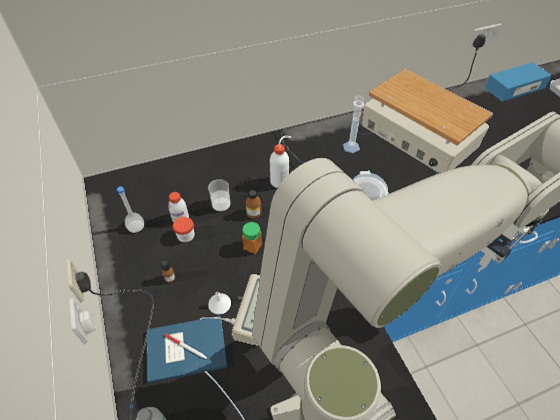

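View pics/top0.png

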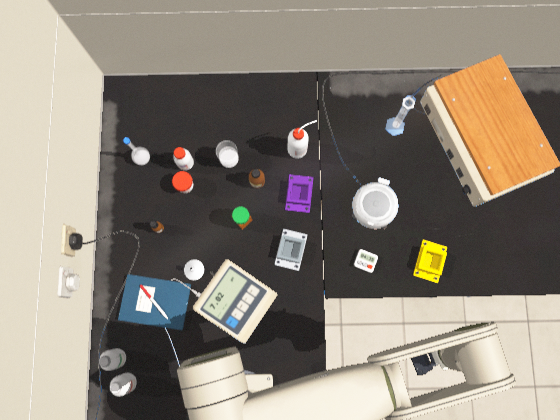

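View pics/wrist0.png

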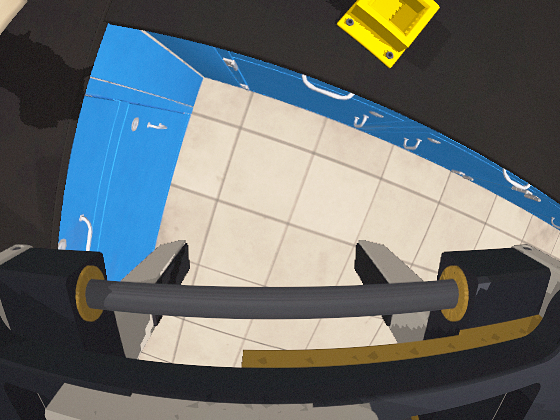

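Candidates. For the jar, the green cap at top (241,215), against the brown bottle (257,178), the dropper bottle (157,227) and the red-capped jars (183,182). For the stand, the grey one at (291,249), against purple (299,193) and yellow (431,261). I choose the green-capped jar and the grey stand, and check both in a close crop.

```bash
cat > h.py <<'E'
import numpy as np,cv2,pickle
from scipy.spatial.transform import Rotation as R
def ray(d,u,v):
    K=d["mtx"];T=d["extrinsics"]
    r=T[:3,:3]@np.array([(u-K[0,2])/K[0,0],(v-K[1,2])/K[1,1],1]);return T[:3,3],r
def atz(d,u,v,z):
    o,r=ray(d,u,v);return o+r*(z-o[2])/r[2]
def T_tool(s):
    T=np.eye(4);T[:3,:3]=R.from_rotvec(s["orientation"]).as_matrix();T[:3,3]=s["tool_pos"];return T
def wz(d,T,u,v,z):
    K=d["mtx"];x=u-K[0,2];y=v-K[1,2];r=np.hypot(x,y);th=r/K[0,0]
    c=np.array([np.sin(th)*x/r,np.sin(th)*y/r,np.cos(th)])
    M=T@d["tool_from_camera"];o=M[:3,3];w=M[:3,:3]@c;return o+w*(z-o[2])/w[2]
def wproj(d,T,p):
    M=np.linalg.inv(T@d["tool_from_camera"]);c=M[:3,:3]@p+M[:3,3];th=np.arctan2(np.hypot(c[0],c[1]),c[2]);h=np.hypot(c[0],c[1]);K=d["mtx"]
    return K[0,0]*th*c[0]/h+K[0,2],K[0,0]*th*c[1]/h+K[1,2]
E
python3 - <<'E'
from h import *
d=pickle.load(open("top0.pkl","rb"));im=d["image"][:,:,::-1]
cv2.imwrite("pics/c1.png",cv2.resize(im[160:280,210:330],None,fx=5,fy=5,interpolation=cv2.INTER_CUBIC))
print("cap",atz(d,241,215,.096),"stand",atz(d,291,249,.034),"bottle",atz(d,257,178,.1))
for n,u,v in(("funnel",194,270),("scale nw",229,261),("scale ne",276,295),("scale se",240,342),("dropper",157,227)):print(n,atz(d,u,v,.03))
E
```

```text
cap [ 0.60537534 -0.01792657  0.096     ] stand [ 0.50122579 -0.17555014  0.034     ] bottle [ 0.72470762 -0.07013711  0.1       ]
funnel [0.43924418 0.14015523 0.03      ]
scale nw [0.46630478 0.02669954 0.03      ]
scale ne [ 0.35452043 -0.12429678  0.03      ]
scale se [ 0.21022481 -0.00834646  0.03      ]
dropper [0.58261622 0.26416816 0.03      ]
```

View pics/c1.png

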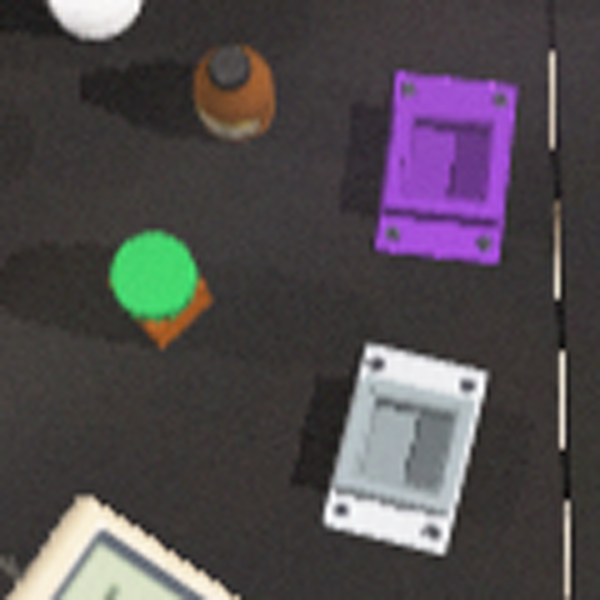

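The crop confirms both: green-capped amber square jar at full-image (241,215), turned about 40°, and the grey stand at (291,249), turned about 12°. Next I move over both to look with the wrist camera.

```bash
cat >> h.py <<'E'
def goal(s,p,yaw):
    T=T_tool(s);c,n=np.cos(yaw),np.sin(yaw)
    G=np.array([[c,n,0],[n,-c,0],[0,0,-1.]])
    print("shift",np.round(T[:3,:3].T@(np.array(p)-T[:3,3]),4),"rot",np.round(R.from_matrix(T[:3,:3].T@G).as_rotvec(),4),"t",s["t"])
def yaw(s):
    x=T_tool(s)[:3,0];return np.arctan2(x[1],x[0])
E
python3 - <<'E'
from h import *
from plant import robot
s=robot.read_state();print(yaw(s));goal(s,[.52,-.10,.23],0.33)
E
```

```text
0.3308377780577737
shift [ 0.4593 -0.3361 -0.0346] rot [-0.0014 -0.0001  0.0008] t 0.15
```

jog_arm:
  steps:
    - [0, 0.459, -0.336, -0.035, 0, 0, 0]
    - [0, 0.459, -0.336, -0.035, 0, 0, 0]
    - [0, 0.459, -0.336, -0.035, 0, 0, 0]
    - [0, 0.459, -0.336, -0.035, 0, 0, 0]
    - [0, 0.459, -0.336, -0.035, 0, 0, 0]

```text
t: 0.78
tool_pos: [0.3737, -0.3095, 0.2146]
orientation: [-3.097, -0.517, -0.0]
force: [0.7, -0.9, -0.4]
opening: 0.093
```

Run:
```python
from h import *
from plant import robot
s=robot.read_state();print(yaw(s));goal(s,[.52,-.10,.23],0.33)
```

```text
0.33048152691349125
shift [ 0.2064 -0.1507 -0.0151] rot [-0.0014 -0.0003  0.0005] t 0.775
```

jog_arm:
  steps:
    - [0, 0.206, -0.151, -0.015, 0, 0, 0]
    - [0, 0.206, -0.151, -0.015, 0, 0, 0]
    - [0, 0.206, -0.151, -0.015, 0, 0, 0]
    - [0, 0.206, -0.151, -0.015, 0, 0, 0]
    - [0, 0.206, -0.151, -0.015, 0, 0, 0]

```text
t: 1.4
tool_pos: [0.5209, -0.0963, 0.2297]
orientation: [-3.095, -0.524, -0.0]
force: [0.4, -0.2, 0.8]
opening: 0.0929
```

Run:
```python
from h import *
from plant import robot
s=robot.read_state();d=robot.read_camera("wrist");pickle.dump((s,d),open("w1.pkl","wb"))
cv2.imwrite("pics/w1.png",d["image"][:,:,::-1]);print(s["tool_pos"])
```

```text
[ 0.52090543 -0.09627804  0.22974923]
```

View pics/w1.png

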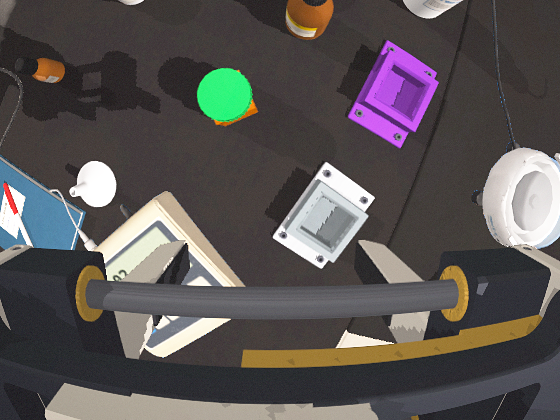

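The wrist view shows the green cap at (225,95) and the grey stand at about (325,215), both clear of the fingers. I enlarge both.

Run:
```python
from h import *
s,d=pickle.load(open("w1.pkl","rb"));im=d["image"][:,:,::-1]
cv2.imwrite("pics/c2.png",cv2.resize(im[155:275,265:385],None,fx=5,fy=5,interpolation=cv2.INTER_CUBIC))
cv2.imwrite("pics/c3.png",cv2.resize(im[60:135,185:265],None,fx=7,fy=7,interpolation=cv2.INTER_CUBIC))
```

```text
(no output)
```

View pics/c2.png

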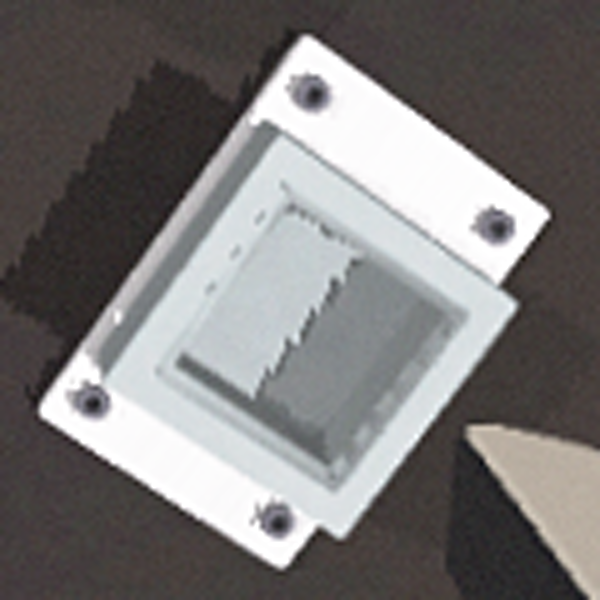

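View pics/c3.png

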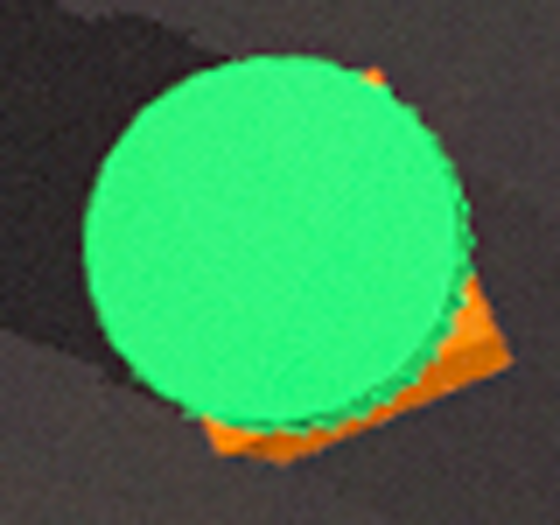

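```bash
cat >> h.py <<'E'
def sq(c,a,half,z):
    return [np.array([c[0]+half*np.sqrt(2)*np.cos(a+np.pi/4+k*np.pi/2),c[1]+half*np.sqrt(2)*np.sin(a+np.pi/4+k*np.pi/2),z]) for k in range(4)]
def poly(img,d,T,pts,off,f,col):
    q=np.array([[(a-off[0]+.5)*f-.5 for a in [u]]+[(v-off[1]+.5)*f-.5] for u,v in (wproj(d,T,p) for p in pts)])
    cv2.polylines(img,[np.round(q).astype(int)],True,col,1)
E
python3 - <<'E'
from h import *
s,d=pickle.load(open("w1.pkl","rb"));T=T_tool(s);im=d["image"][:,:,::-1].astype(int)
m=((im[...,1]>150)&(im[...,2]<110)&(im[...,0]<180)).astype(np.uint8)
P=np.argwhere(m)[:,::-1]; 
W=np.array([wz(d,T,u,v,.096)[:2] for u,v in P]); (c,r)=cv2.minEnclosingCircle(W.astype(np.float32));print("cap",W.mean(0),c,r)
f=lambda x,y:(x/5+265-.4,y/5+155-.4)
for nm,z,L in(("block",.034,[(268,123),(518,303),(342,540),(104,378)]),("plate",.006,[(303,35),(550,213),(285,570),(40,412)]),("screws",.006,[(312,92),(495,226),(278,519),(92,401)])):
    Q=np.array([wz(d,T,*f(*p),z)[:2] for p in L]);print(nm,Q.mean(0),[ (np.linalg.norm(Q[i-1]-Q[i]).round(4),np.degrees(np.arctan2(*(Q[i]-Q[i-1])[::-1])).round(1)) for i in range(4)])
# jar bottom corners
g=lambda x,y:(x/7+185-.43,y/7+60-.43)
a=wz(d,T,*g(512,362),0)[:2];b=wz(d,T,*g(285,462),0)[:2];print("jar z0",a,b,np.linalg.norm(a-b),np.degrees(np.arctan2(*(b-a)[::-1])))
E
```

```text
cap [ 0.60626103 -0.01707545] (0.6060088276863098, -0.017161134630441666) 0.02832632325589657
block [ 0.50413445 -0.17500361] [(np.float64(0.0749), np.float64(-12.2)), (np.float64(0.0795), np.float64(-105.0)), (np.float64(0.0762), np.float64(165.5)), (np.float64(0.0765), np.float64(73.9))]
plate [ 0.50396791 -0.17585459] [(np.float64(0.1215), np.float64(-14.5)), (np.float64(0.0832), np.float64(-104.4)), (np.float64(0.1225), np.float64(165.3)), (np.float64(0.0828), np.float64(74.9))]
screws [ 0.5038632  -0.17548678] [(np.float64(0.1004), np.float64(-14.9)), (np.float64(0.062), np.float64(-105.2)), (np.float64(0.0996), np.float64(165.2)), (np.float64(0.0621), np.float64(75.6))]
jar z0 [ 0.60538749 -0.04817168] [ 0.57479265 -0.01453931] 0.04546625925416765 132.29229224047774
```

Stand at (0.504,-0.1755), yaw -14.8°. Cap at (0.606,-0.017), jar yaw about 42.3°, and the base corners agree with that. Now over the jar.

Run:
```python
from h import *
from plant import robot
s=robot.read_state();goal(s,[.6062,-.017,.16],0.33);goal(s,[.6062,-.017,.081],0.33)
```

```text
shift [ 0.1074 -0.0477  0.0697] rot [-0.0019 -0.0001  0.0043] t 1.45
shift [ 0.1074 -0.0475  0.1487] rot [-0.0019 -0.0001  0.0043] t 1.45
```

jog_arm:
  steps:
    - [0, 0.054, -0.024, 0.02, -0.002, 0, 0.004]
    - [0, 0.107, -0.048, 0.04, -0.002, 0, 0.004]
    - [0, 0.107, -0.048, 0.07, -0.002, 0, 0.004]
    - [0, 0.107, -0.048, 0.07, -0.002, 0, 0.004]
    - [0, 0.107, -0.048, 0.07, -0.002, 0, 0.004]

```text
t: 2.08
tool_pos: [0.6056, -0.0182, 0.1608]
orientation: [3.099, 0.514, 0.001]
force: [0.6, -0.3, 0.7]
opening: 0.0929
```

Run:
```python
from h import *
from plant import robot
s=robot.read_state();goal(s,[.6062,-.017,.081],0.33)
d=robot.read_camera("wrist")
cv2.imwrite("pics/w2.png",d["image"][:,:,::-1]);print(s["tool_pos"])
```

```text
shift [ 0.0009 -0.001   0.0798] rot [ 0.0006 -0.0005 -0.0013] t 2.075
[ 0.6055961  -0.0182201   0.16084197]
```

View pics/w2.png

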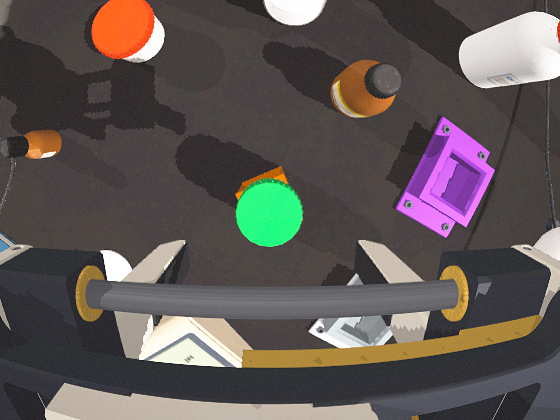

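The cap at (270,213) is midway between the fingers. Descend, then close.

jog_arm:
  steps:
    - [0, 0.001, -0.001, 0.04, 0, 0, 0]
    - [0, 0.001, -0.001, 0.065, 0, 0, 0]
    - [0, 0.001, -0.001, 0.08, 0, 0, 0]
    - [0, 0.001, -0.001, 0.08, 0, 0, 0]
    - [0, 0.001, -0.001, 0.08, 0, 0, 0]
  force: 35

```text
t: 2.75
tool_pos: [0.6081, -0.0173, 0.0835]
orientation: [3.098, 0.513, 0.007]
force: [-0.2, -0.9, 1.1]
opening: 0.0931
```

jog_arm:
  steps:
    - [1, 0, 0, 0, 0, 0, 0]
    - [1, 0, 0, 0, 0, 0, 0]
    - [1, 0, 0, 0, 0, 0, 0]
    - [1, 0, 0, 0, 0, 0, 0]
    - [1, 0, 0, 0, 0, 0, 0]
  force: 35

```text
t: 3.38
tool_pos: [0.608, -0.0173, 0.0834]
orientation: [3.098, 0.513, 0.007]
force: [0.2, -0.2, 0.1]
opening: 0.0475
```

Opening is 47.5 mm, less than the 54 mm cap. I look.

Run:
```python
from h import *
from plant import robot
s=robot.read_state();print(s["opening"],s["tool_pos"],s["force"],s["wrist_torque"])
d=robot.read_camera("wrist");e=robot.read_camera("scene")
cv2.imwrite("pics/w3.png",d["image"][:,:,::-1]);cv2.imwrite("pics/s3.png",cv2.resize(e["image"][180:300,160:320,::-1],None,fx=5,fy=5))
```

```text
0.04748588892823928 [ 0.6079669  -0.01726528  0.08337957] [ 0.22831274 -0.19579963  0.05355003] [-0.01221403  0.01438956 -0.04219949]
```

View pics/w3.png

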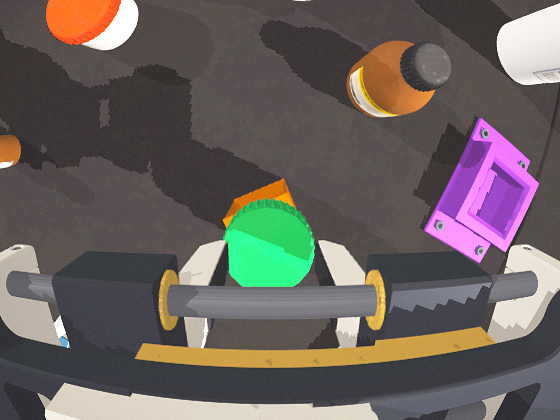

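View pics/s3.png

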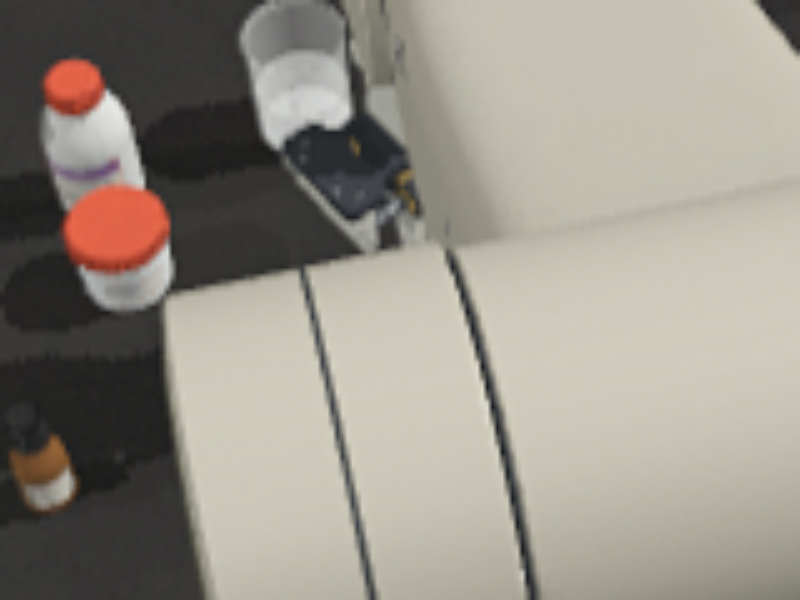

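Run:
```python
from h import *
from plant import robot
s=robot.read_state();T=T_tool(s)
d=robot.read_camera("wrist");im=d["image"][:,:,::-1].astype(int);pickle.dump((s,d),open("w3.pkl","wb"))
m=((im[...,1]>130)&(im[...,2]<120)&(im[...,0]<150)&(im[...,1]>1.4*im[...,0])).astype(np.uint8)
P=np.argwhere(m)[:,::-1];W=np.array([wz(d,T,u,v,.096)[:2] for u,v in P]);
(c,r)=cv2.minEnclosingCircle(W.astype(np.float32));print(W.mean(0),c,r,s["opening"])
L=np.array([(np.linalg.inv(T)@[*w,.096,1])[:3] for w in W]);print(L.min(0),L.max(0))
b=np.array([(np.linalg.inv(T)@[*c,.096,1])[:3]]);print(b)
cv2.imwrite("pics/w3c.png",cv2.resize(im[180:330,190:350].astype(np.uint8),None,fx=5,fy=5,interpolation=cv2.INTER_CUBIC)[:600])
```

```text
[ 0.6124181  -0.01642951] (0.6086022853851318, -0.015040726400911808) 0.02955632470548153 0.0394305899065461
[-0.02357517 -0.02755449 -0.01277565] [ 0.03066302  0.02455578 -0.01250754]
[[ 0.00139074 -0.00190817 -0.01263993]]
```

View pics/w3c.png

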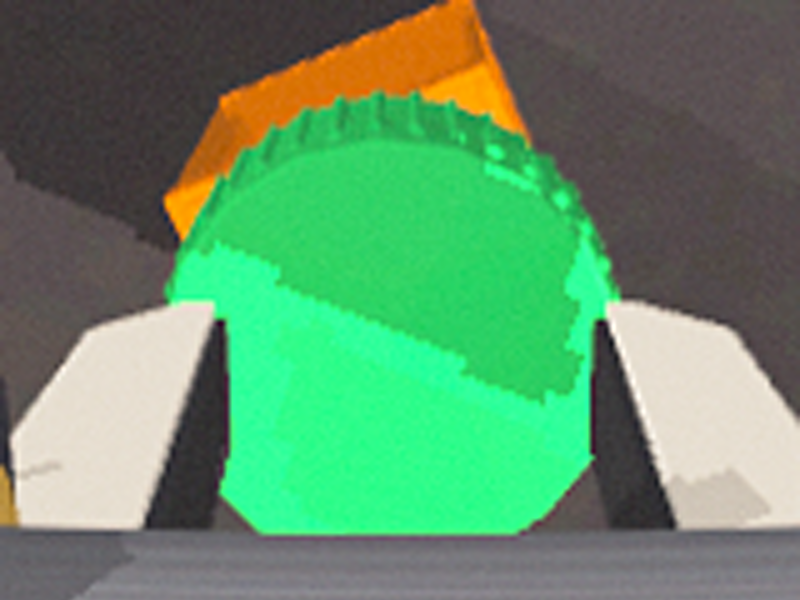

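Run:
```python
from h import *
from plant import robot
s,d=pickle.load(open("w3.pkl","rb"));I=np.eye(4)
for z in(-.03,-.005,.014,.03):print(z,wproj(d,I,np.array([.0075,.0197,z])),wproj(d,I,np.array([.0075,-.0197,z])))
s=robot.read_state();print(s["t"],s["opening"],s["force"])
```

```text
-0.03 (np.float64(307.9226295969532), np.float64(247.90693011448747)) (np.float64(232.94646329858847), np.float64(247.8770459717338))
-0.005 (np.float64(303.48686668022555), np.float64(233.58735184170757)) (np.float64(237.66969822055242), np.float64(233.5695286547675))
0.014 (np.float64(300.75885335862176), np.float64(224.83750574857544)) (np.float64(240.5752832638573), np.float64(224.82515359391115))
0.03 (np.float64(298.790677917307), np.float64(218.5511562918425)) (np.float64(242.67190393516327), np.float64(218.5419460117407))
3.525 0.0352754116562134 [ 0.07847782 -0.48206223 -0.45200017]
```

Run:
```python
from h import *
from plant import robot
for k in range(3):
    s=robot.read_state();d=robot.read_camera("wrist");print(s["t"],s["opening"],s["force"],s["wrist_torque"],s["tool_pos"])
pickle.dump((s,d),open("w4.pkl","wb"))
cv2.imwrite("pics/w4.png",cv2.resize(d["image"][180:330,190:350,::-1],None,fx=4,fy=4,interpolation=cv2.INTER_CUBIC))
d=robot.read_camera("top");cv2.imwrite("pics/t4.png",cv2.resize(d["image"][140:280,190:350,::-1],None,fx=4,fy=4,interpolation=cv2.INTER_CUBIC))
```

```text
3.525 0.0352754116562134 [ 0.07847782 -0.48206223 -0.45200017] [-0.00315061 -0.03850198  0.04056802] [ 0.60800324 -0.01726844  0.08341579]
3.575 0.03156598989049468 [ 0.14630526  0.43319513 -0.74107461] [-0.03358503 -0.05076485 -0.04623759] [ 0.60797729 -0.01727113  0.08340021]
3.625 0.02727163839504812 [-0.22345812  0.78282048  0.48273372] [-0.02105416  0.0342831  -0.03870404] [ 0.60802046 -0.01727595  0.08344113]
```

View pics/w4.png

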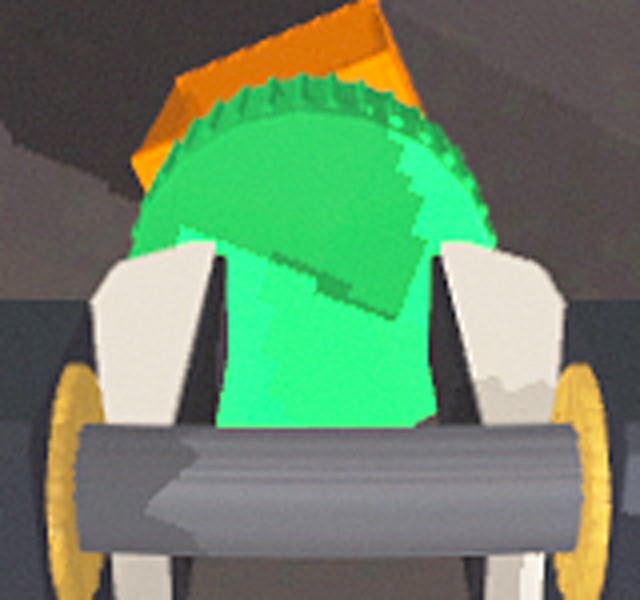

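View pics/t4.png

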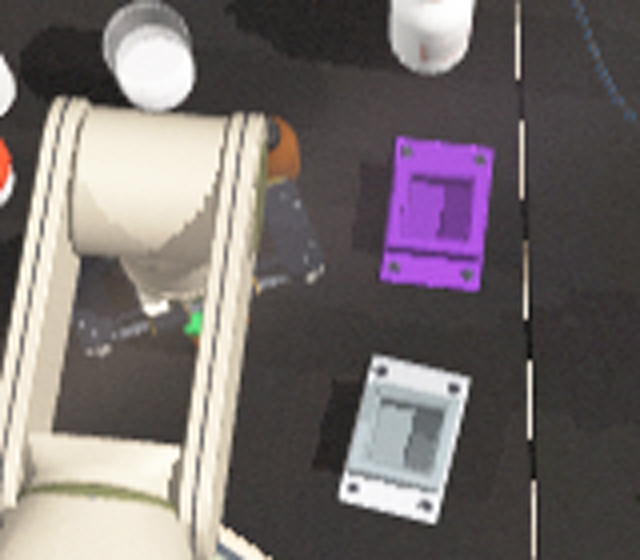

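The w4 view shows the fingertips (244,242) and (300,241) in front of the cap's top, so they closed above the cap and touched nothing (force about 0). By the image the tips stand near TCP −15 mm, not +14 mm. I open, go lower and try again.

jog_arm:
  steps:
    - [0, 0, 0, 0, 0, 0, 0]
    - [0, 0, 0, 0, 0, 0, 0]
    - [0, 0, 0, 0, 0, 0, 0]
    - [0, 0, 0, 0, 0, 0, 0]
    - [0, 0, 0, 0, 0, 0, 0]

```text
t: 4.35
tool_pos: [0.608, -0.0173, 0.0835]
orientation: [3.098, 0.513, 0.007]
force: [0.1, -0.2, -0.0]
opening: 0.0648
```

jog_arm:
  steps:
    - [0, 0, 0, 0, 0, 0, 0]
    - [0, 0, 0, 0, 0, 0, 0]
    - [0, 0, 0, 0, 0, 0, 0]
    - [0, 0, 0, 0, 0, 0, 0]
    - [0, 0, 0, 0, 0, 0, 0]

```text
t: 4.97
tool_pos: [0.608, -0.0173, 0.0835]
orientation: [3.098, 0.513, 0.007]
force: [-0.3, 0.5, 0.2]
opening: 0.0928
```

Run:
```python
from h import *
from plant import robot
s=robot.read_state();d=robot.read_camera("wrist");pickle.dump((s,d),open("w5.pkl","wb"));T=T_tool(s);print(s["opening"],yaw(s),T[:3,2])
cv2.imwrite("pics/w5.png",d["image"][100:400,:,::-1])
goal(s,[.607,-.0165,.060],yaw(s))
s,d=pickle.load(open("w1.pkl","rb"));cv2.imwrite("pics/w1f.png",cv2.resize(d["image"][225:345,100:220,::-1],None,fx=5,fy=5))
```

```text
0.09280613029004851 0.3283403165690328 [ 4.78809964e-03 -7.45998998e-04 -9.99988259e-01]
shift [-0.0008 -0.0011  0.0235] rot [ 0.0023 -0.0043 -0.    ] t 4.975
```

View pics/w5.png

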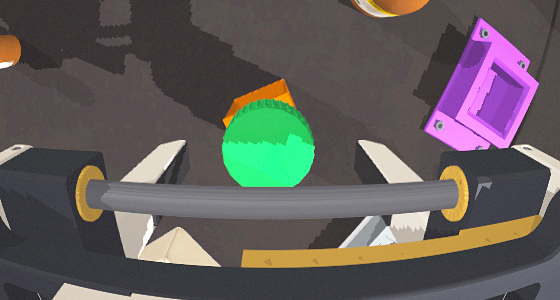

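View pics/w1f.png

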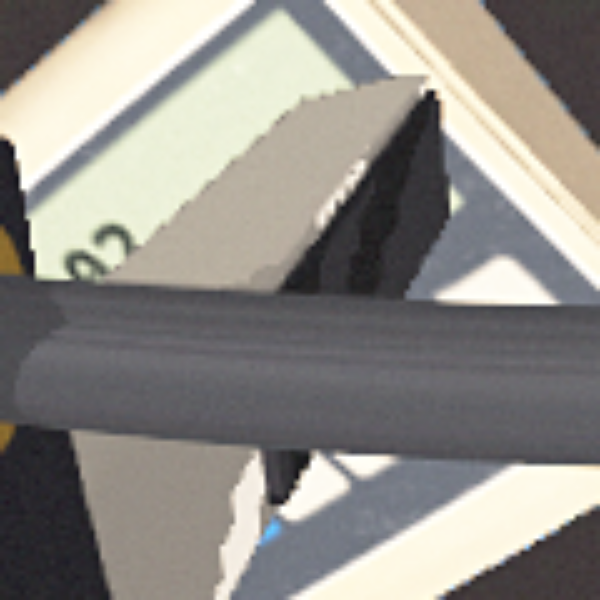

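The jar is untouched and still centred between the tips. Down 24 mm, then close.

jog_arm:
  steps:
    - [0, -0.001, -0.001, 0.012, 0.002, -0.004, 0]
    - [0, -0.001, -0.001, 0.025, 0.002, -0.004, 0]
    - [0, -0.001, -0.001, 0.025, 0.002, -0.004, 0]
    - [1, -0.001, -0.001, 0.025, 0.002, -0.004, 0]
    - [1, -0.001, -0.001, 0.025, 0.002, -0.004, 0]
  force: 35

```text
t: 5.65
tool_pos: [0.6073, -0.0167, 0.059]
orientation: [3.099, 0.513, 0.002]
force: [0.5, 1.3, 0.3]
opening: 0.0775
```

jog_arm:
  steps:
    - [1, 0, 0, 0, 0, 0, 0]
    - [1, 0, 0, 0, 0, 0, 0]
    - [1, 0, 0, 0, 0, 0, 0]
    - [1, 0, 0, 0, 0, 0, 0]
    - [1, 0, 0, 0, 0, 0, 0]

```text
t: 6.28
tool_pos: [0.6074, -0.0166, 0.0592]
orientation: [3.099, 0.513, 0.002]
force: [-0.9, 1.5, 2.0]
opening: 0.0537
```

Run:
```python
from h import *
from plant import robot
for k in range(1):
    s=robot.read_state();d=robot.read_camera("wrist");print(s["t"],s["opening"],s["force"],s["wrist_torque"],s["tool_pos"])
pickle.dump((s,d),open("w6.pkl","wb"))
cv2.imwrite("pics/w6.png",d["image"][...,::-1]);print(robot.read_state()["opening"])
```

```text
6.275 0.053710491067843244 [-0.88709471  1.51851562  2.01577   ] [ 0.22544432  0.06149961 -0.00831625] [ 0.60744939 -0.01662489  0.05917373]
0.0536462992054187
```

View pics/w6.png

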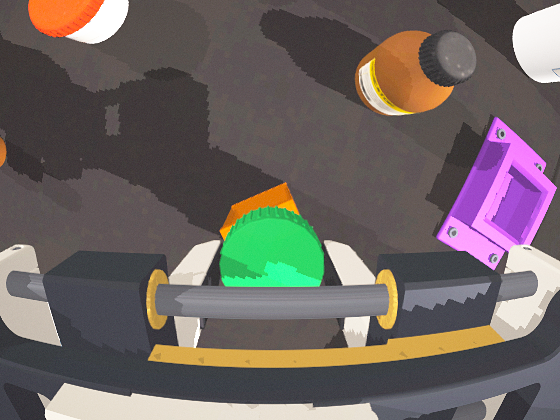

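The jaws stop at 53.7 mm, on the cap's diameter, with the cap at (272,247) between the pads. Lift, then carry to the stand with a +33° yaw.

jog_arm:
  steps:
    - [1, 0, 0, -0.02, 0, 0, 0]
    - [1, 0, 0, -0.05, 0, 0, 0]
    - [1, 0, 0, -0.075, 0, 0, 0]
    - [1, 0, 0, -0.075, 0, 0, 0]
    - [1, 0, 0, -0.075, 0, 0, 0]
  force: 40

```text
t: 6.95
tool_pos: [0.6068, -0.0167, 0.1334]
orientation: [3.099, 0.513, 0.001]
force: [-0.7, 0.5, -3.2]
opening: 0.0535
```

Run:
```python
from h import *
from plant import robot
s=robot.read_state();d=robot.read_camera("wrist");print(yaw(s),s["t"],s["opening"],s["force"],s["wrist_torque"],s["tool_pos"])
pickle.dump((s,d),open("w7.pkl","wb"))
cv2.imwrite("pics/w7.png",cv2.resize(d["image"][150:300,180:360,::-1],None,fx=4,fy=4,interpolation=cv2.INTER_CUBIC))
goal(s,[.504,-.1755,.135],yaw(s)+np.radians(32.9))
```

```text
0.32834675780603484 6.95 0.053464640390582664 [-0.74007546  0.49671472 -3.23919883] [ 0.05235714  0.04641955 -0.05238969] [ 0.60681692 -0.01666534  0.13337208]
shift [-0.1485  0.1172 -0.0017] rot [ 4.000e-04 -3.000e-04 -5.742e-01] t 6.95
```

View pics/w7.png

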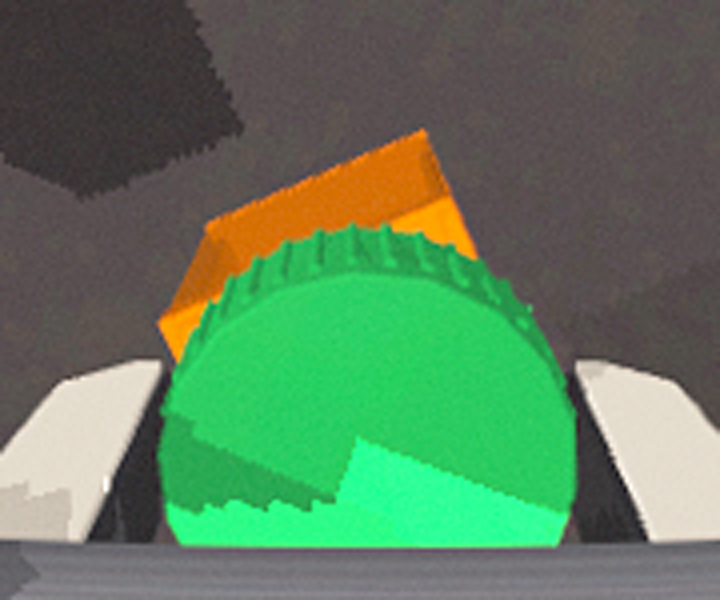

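The jar hangs upright in the grip, its lower far edge running (425,128)–(205,222) in the crop. I measure its yaw and offset from that edge.

Run:
```python
from h import *
s,d=pickle.load(open("w7.pkl","rb"));T=T_tool(s)
g=lambda x,y:(x/4+180-.4,y/4+150-.4)
z=s["tool_pos"][2]-.0592
for zz,A,B in((z,(425,128),(205,224)),(z,(205,224),(160,322))):
  a=wz(d,T,*g(*A),zz);b=wz(d,T,*g(*B),zz);e=b-a;print(a,b,np.linalg.norm(e),np.degrees(np.arctan2(e[1],e[0])))
  m=(a+b)/2;n=np.array([e[1],-e[0]])/np.linalg.norm(e)
  for q in(1,-1):
    c=m[:2]-q*.023*n;print(" centre",c,"tool",(np.linalg.inv(T)@[*c,zz,1])[:2])
```

```text
[ 0.63834349 -0.01823783  0.07417208] [0.60639381 0.0165267  0.07417208] 0.04721603859893396 132.58396648274075
 centre [ 0.60543406 -0.01641897] tool [-0.00125262 -0.00069393]
 centre [0.63930324 0.01470785] tool [ 0.04084489 -0.01923578]
[0.60639381 0.0165267  0.07417208] [0.58404833 0.01930075 0.07417208] 0.022517010821815276 172.92331106741676
 centre [ 0.59238752 -0.00491106] tool [-0.00989111 -0.01579428]
 centre [0.59805462 0.04073852] tool [ 0.01019424 -0.05717759]
```

jog_arm:
  steps:
    - [1, -0.037, 0.029, -0.002, 0, 0, -0.14]
    - [1, -0.074, 0.058, -0.002, 0, 0, -0.28]
    - [1, -0.11, 0.088, -0.002, 0, 0, -0.42]
    - [1, -0.147, 0.117, -0.002, 0, 0, -0.572]
    - [1, -0.147, 0.117, -0.002, 0, 0, -0.572]

```text
t: 7.62
tool_pos: [0.5025, -0.1768, 0.1332]
orientation: [-2.828, -1.364, 0.005]
force: [0.6, 0.6, -3.0]
opening: 0.0536
```

Run:
```python
from h import *
from plant import robot
s=robot.read_state();d=robot.read_camera("wrist");e=robot.read_camera("top");print(np.degrees(yaw(s)),s["t"],s["opening"],s["force"],s["tool_pos"])
pickle.dump((s,d),open("w8.pkl","wb"))
cv2.imwrite("pics/w8.png",d["image"][...,::-1])
cv2.imwrite("pics/w8c.png",cv2.resize(d["image"][130:280,180:360,::-1],None,fx=4,fy=4,interpolation=cv2.INTER_CUBIC))
goal(s,[.5053,-.175,.135],np.radians(51.6))
```

```text
51.481834595106534 7.625 0.05357736206542492 [ 0.62256633  0.64236125 -3.02116579] [ 0.50245639 -0.1768031   0.13316332]
shift [ 0.0032  0.0011 -0.0018] rot [-0.0032  0.002  -0.0021] t 7.625
```

View pics/w8.png

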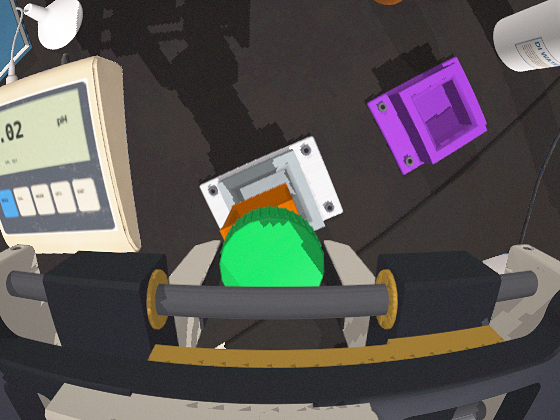

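View pics/w8c.png

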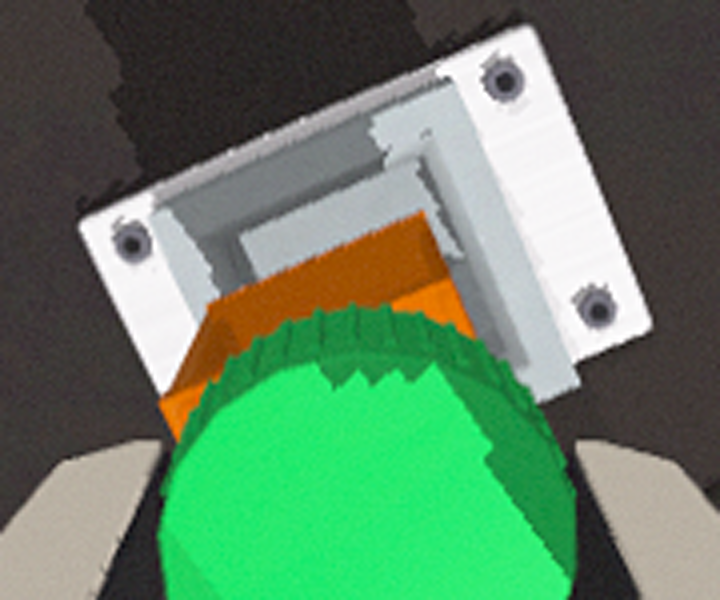

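The socket lies just under the jar. I refine both from this view: screws at crop (505,82), (598,306) and (132,243), jar lower edge (425,210)–(212,302).

Run:
```python
from h import *
s,d=pickle.load(open("w8.pkl","rb"));T=T_tool(s)
g=lambda x,y:(x/4+180-.4,y/4+130-.4)
ang=lambda e:np.degrees(np.arctan2(e[1],e[0]))
A,B,C=[wz(d,T,*g(*p),.006) for p in((505,82),(598,306),(132,243))]
print("socket",(B+C)/2,np.linalg.norm(A-B),np.linalg.norm(A-C),ang(A-B),ang(A-C),)
P=[wz(d,T,*g(*p),.006) for p in((532,28),(650,325),(80,225))];print("plate",(P[1]+P[2])/2,np.linalg.norm(P[0]-P[1]),np.linalg.norm(P[0]-P[2]),ang(P[0]-P[1]),ang(P[0]-P[2]))
z=s["tool_pos"][2]-.0592
a=wz(d,T,*g(425,210),z);b=wz(d,T,*g(212,302),z);e=b-a;n=np.array([e[1],-e[0]])/np.linalg.norm(e);c=(a+b)[:2]/2-.023*n
print("jar",c,np.linalg.norm(e),ang(e),"tool",(np.linalg.inv(T)@[*c,z,1])[:2])
for sock in ((B+C)/2,np.array([.504,-.1755,0])): print("shift tool",T[:3,:3].T@np.array([*(sock[:2]-c),0]))
```

```text
socket [ 0.50370418 -0.17525274  0.006     ] 0.061165219208956546 0.10062944967115904 75.33871899406968 -15.198094669233797
plate [ 0.50385115 -0.17550867  0.006     ] 0.0808237864242654 0.12211718275576385 74.83249028956193 -15.131403835134064
jar [ 0.5013191  -0.17820662] 0.045626453847919024 165.07977996463492 tool [-0.00169033  0.00017182]
shift tool [ 3.79648055e-03  2.65183424e-05 -7.52692917e-06]
shift tool [ 3.78724507e-03  4.11956185e-04 -8.73010407e-06]
```

Socket measurements agree within 0.3 mm. I shift +3.6 mm in tool x, lower to just above the mouth, then re-check.

jog_arm:
  steps:
    - [1, 0.0036, 0.0002, 0, -0.003, 0.002, 0]
    - [1, 0.0036, 0.0002, 0.018, -0.003, 0.002, 0]
    - [1, 0.0036, 0.0002, 0.034, -0.003, 0.002, 0]
    - [1, 0.0036, 0.0002, 0.034, -0.003, 0.002, 0]
    - [1, 0.0036, 0.0002, 0.034, -0.003, 0.002, 0]

```text
t: 8.35
tool_pos: [0.5064, -0.1717, 0.0994]
orientation: [-2.83, -1.362, -0.002]
force: [0.2, 0.8, -3.6]
opening: 0.0533
```

Run:
```python
from h import *
from plant import robot
s=robot.read_state();d=robot.read_camera("wrist");print(np.degrees(yaw(s)),s["t"],s["opening"],s["force"],s["tool_pos"],T_tool(s)[:3,2])
pickle.dump((s,d),open("w9.pkl","wb"))
cv2.imwrite("pics/w9c.png",cv2.resize(d["image"][130:280,180:360,::-1],None,fx=4,fy=4,interpolation=cv2.INTER_CUBIC))
```

```text
51.41459357436845 8.35 0.05334140972100585 [ 0.24706944  0.7621445  -3.5925112 ] [ 0.50644206 -0.17172073  0.09937948] [ 8.02450902e-04  1.10422680e-03 -9.99999068e-01]
```

View pics/w9c.png

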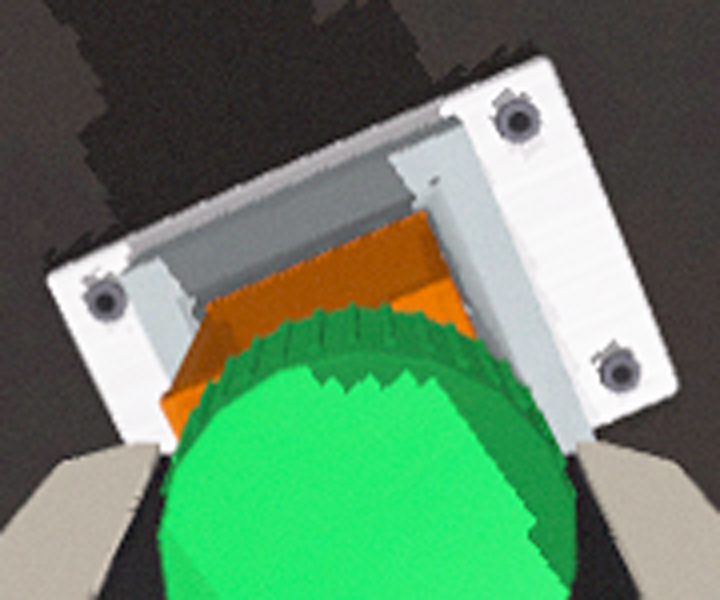

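The arm had still been settling, so it went about 3 mm too far. I measure again from this view.

Run:
```python
from h import *
from plant import robot
s,d=pickle.load(open("w9.pkl","rb"));T=T_tool(s)
g=lambda x,y:(x/4+180-.4,y/4+130-.4)
ang=lambda e:np.degrees(np.arctan2(e[1],e[0]))
A,B,C=[wz(d,T,*g(*p),.006) for p in((518,121),(619,372),(106,300))]
S=(B+C)/2
print("socket",S,np.linalg.norm(A-B),np.linalg.norm(A-C),ang(A-B),ang(A-C))
z=s["tool_pos"][2]-.0592
a=wz(d,T,*g(425,211),z);b=wz(d,T,*g(210,302),z);e=b-a;n=np.array([e[1],-e[0]])/np.linalg.norm(e);c=(a+b)[:2]/2-.023*n
print("jar",c,np.linalg.norm(e),ang(e),"tool",(np.linalg.inv(T)@[*c,z,1])[:2])
print("shift tool",T[:3,:3].T@np.array([*(S[:2]-c),0]))
s=robot.read_state();print(s["tool_pos"],np.degrees(yaw(s)),s["dq"].round(4));off=(np.linalg.inv(T)@[*c,z,1])[:2]
tp=S[:2]-(T[:3,:2]@off)[:2];print(tp);goal(s,[*tp,.0994],yaw(s))
```

```text
socket [ 0.50323894 -0.17572941  0.006     ] 0.06208836954231983 0.10039624818865826 74.87626212823005 -15.071525918772327
jar [ 0.50518309 -0.1729924 ] 0.04590071667839669 164.55080510233876 tool [-0.00185995 -0.00018736]
shift tool [-3.35199526e-03  1.87323664e-04 -4.58237286e-06]
[ 0.50680225 -0.17191396  0.09994197] 51.410334866342254 [-0.0028 -0.0063 -0.0062 -0.0002 -0.0004 -0.0023]
[ 0.50454541 -0.17439238]
shift [-0.0033 -0.0002  0.0005] rot [ 0.0009 -0.0017 -0.    ] t 8.4
```

jog_arm:
  steps:
    - [1, -0.0032, 0, 0, 0.001, -0.002, -0.005]
    - [1, -0.0032, 0, 0, 0.001, -0.002, -0.005]
    - [1, -0.0032, 0, 0.004, 0.001, -0.002, -0.005]
    - [1, -0.0032, 0, 0.004, 0.001, -0.002, -0.005]
    - [1, -0.0032, 0, 0.004, 0.001, -0.002, -0.005]

```text
t: 9.02
tool_pos: [0.5048, -0.1744, 0.0958]
orientation: [-2.827, -1.37, 0.001]
force: [1.0, 0.4, -3.1]
opening: 0.0536
```

Run:
```python
from h import *
from plant import robot
s=robot.read_state();print(s["tool_pos"],np.degrees(yaw(s)),s["force"],s["wrist_torque"]);goal(s,[.5047,-.1744,.0652],np.radians(51.7))
```

```text
[ 0.50475373 -0.17437613  0.09581187] 51.69599098331114 [ 0.98790315  0.44602995 -3.11608664] [-0.0389872   0.00494466 -0.0284159 ]
shift [-0.     -0.      0.0306] rot [-0.0003  0.0004 -0.0001] t 9.025
```

Exactly on target. Lower in small increments.

jog_arm:
  steps:
    - [1, 0, 0, 0.005, 0, 0, 0]
    - [1, 0, 0, 0.01, 0, 0, 0]
    - [1, 0, 0, 0.015, 0, 0, 0]
    - [1, 0, 0, 0.02, 0, 0, 0]
    - [1, 0, 0, 0.02, 0, 0, 0]

```text
t: 9.65
tool_pos: [0.5043, -0.1742, 0.0751]
orientation: [-2.826, -1.369, 0.002]
force: [0.2, 0.3, -3.9]
opening: 0.0536
```

jog_arm:
  steps:
    - [1, 0.0002, 0, 0.004, 0, 0, 0]
    - [1, 0.0002, 0, 0.007, 0, 0, 0]
    - [1, 0.0002, 0, 0.009, 0, 0, 0]
    - [1, 0.0002, 0, 0.01, 0, 0, 0]
    - [1, 0.0002, 0, 0.01, 0, 0, 0]

```text
t: 10.28
tool_pos: [0.5045, -0.174, 0.0654]
orientation: [-2.826, -1.369, 0.002]
force: [-0.5, 0.7, -0.3]
opening: 0.0535
```

jog_arm:
  steps:
    - [1, 0, 0, 0.001, 0, 0, 0]
    - [1, 0, 0, 0.001, 0, 0, 0]
    - [1, 0, 0, 0.001, 0, 0, 0]

```text
t: 10.65
tool_pos: [0.5048, -0.1742, 0.0651]
orientation: [-2.827, -1.37, 0.001]
force: [-2.3, 1.1, 6.0]
opening: 0.0535
```

Run:
```python
from h import *
from plant import robot
s=robot.read_state();d=robot.read_camera("wrist");print(np.degrees(yaw(s)),s["t"],s["q"],s["opening"],s["force"],s["wrist_torque"],s["tool_pos"])
cv2.imwrite("pics/w10.png",cv2.resize(d["image"][130:280,180:360,::-1],None,fx=4,fy=4,interpolation=cv2.INTER_CUBIC))
```

```text
51.69757492576488 10.65 [-4.28084403e-01  5.62765285e-02  1.81199718e+00 -3.30575614e-04
  1.27382726e+00  2.40515930e-01] 0.053487184177157705 [-2.33913389  1.08796187  5.97607193] [ 0.25168543  0.51137156 -0.00275925] [ 0.50482795 -0.17421602  0.06505759]
```

View pics/w10.png

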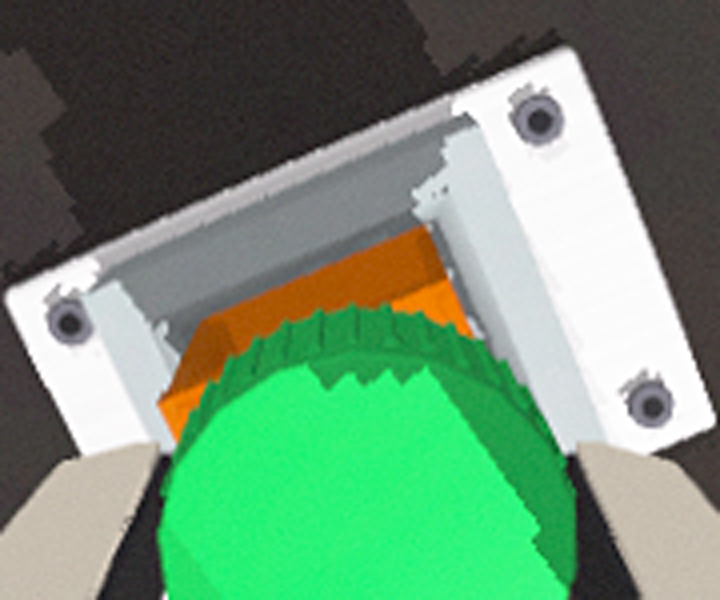

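Jar is home: the TCP stands 5.9 mm above its bench grip height (socket floor is +6 mm), and the floor reaction is present. Now unscrew, with a slightly firmer grip and the 1.7 mm axis offset compensated.

jog_arm:
  steps:
    - [1, 0, -0.0002, 0, 0, 0, -0.13]
    - [1, 0, -0.0004, 0, 0, 0, -0.26]
    - [1, -0.0001, -0.0006, 0, 0, 0, -0.39]
    - [1, -0.0002, -0.0008, 0, 0, 0, -0.52]
    - [1, -0.0003, -0.001, 0, 0, 0, -0.65]
  force: 50

```text
t: 11.32
tool_pos: [0.5048, -0.1742, 0.0658]
orientation: [2.236, 2.204, 0.001]
force: [0.4, 0.9, 3.4]
opening: 0.0537
```

Run:
```python
from h import *
from plant import robot
s=robot.read_state();d=robot.read_camera("wrist");print(yaw(s),s["t"],s["opening"],s["force"],s["wrist_torque"],s["tool_pos"],T_tool(s)[:3,2])
s=robot.read_state();print(yaw(s))
cv2.imwrite("pics/w11.png",cv2.resize(d["image"][130:280,180:360,::-1],None,fx=4,fy=4,interpolation=cv2.INTER_CUBIC))
```

```text
1.5565247355066343 11.325 0.05373292147098719 [0.44175356 0.88620608 3.37874616] [ 0.00618503 -0.15666447  0.03180749] [ 0.50484136 -0.17415746  0.06579201] [ 1.52451318e-03 -8.28019369e-04 -9.99998495e-01]
1.5628870756133444
```

View pics/w11.png

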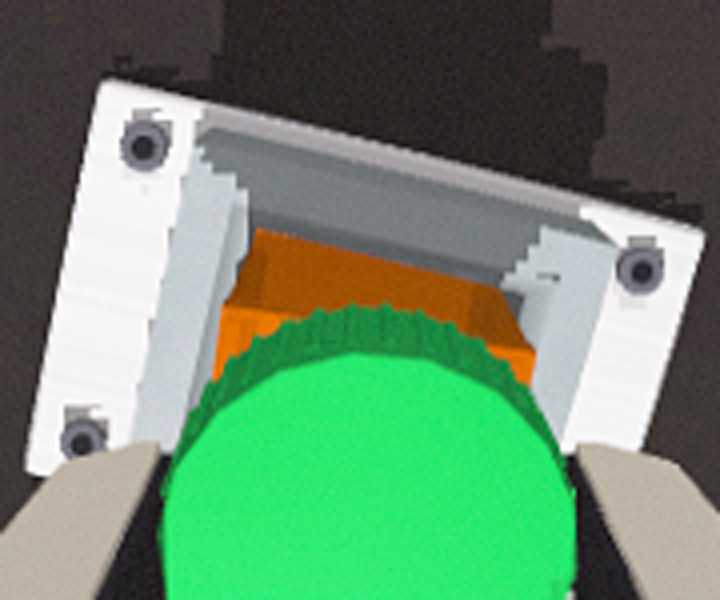

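The jar stays square in the stand while the gripper has turned 0.66 rad. Continue.

jog_arm:
  steps:
    - [1, 0, -0.0002, 0, 0, 0, -0.13]
    - [1, 0, -0.0004, 0, 0, 0, -0.26]
    - [1, -0.0001, -0.0006, 0, 0, 0, -0.39]

```text
t: 11.75
tool_pos: [0.5048, -0.1745, 0.0664]
orientation: [1.755, 2.602, 0.001]
force: [-1.1, 0.4, 4.0]
opening: 0.0534
```

jog_arm:
  steps:
    - [1, 0, -0.0002, 0, 0, 0, -0.13]
    - [1, 0, -0.0004, 0, 0, 0, -0.25]
    - [1, 0, -0.0004, 0, 0, 0, -0.25]

```text
t: 12.12
tool_pos: [0.5046, -0.1747, 0.0667]
orientation: [1.42, 2.798, 0.0]
force: [-1.0, 0.8, 4.2]
opening: 0.0534
```

Run:
```python
from h import *
from plant import robot
s=robot.read_state();d=robot.read_camera("wrist");print(yaw(s)-.9023,s["t"],s["opening"],s["force"],s["wrist_torque"],s["tool_pos"],T_tool(s)[:3,2])
s=robot.read_state();print(yaw(s))
cv2.imwrite("pics/w12.png",cv2.resize(d["image"][130:280,180:360,::-1],None,fx=4,fy=4,interpolation=cv2.INTER_CUBIC))
```

```text
1.3002338513053826 12.125 0.053443017080266025 [-1.03695508  0.82912683  4.15542015] [ 0.21081808  0.09560696 -0.00661272] [ 0.50464883 -0.17472785  0.0667122 ] [ 0.00321151 -0.00153611 -0.99999366]
2.2009354125935117
```

View pics/w12.png

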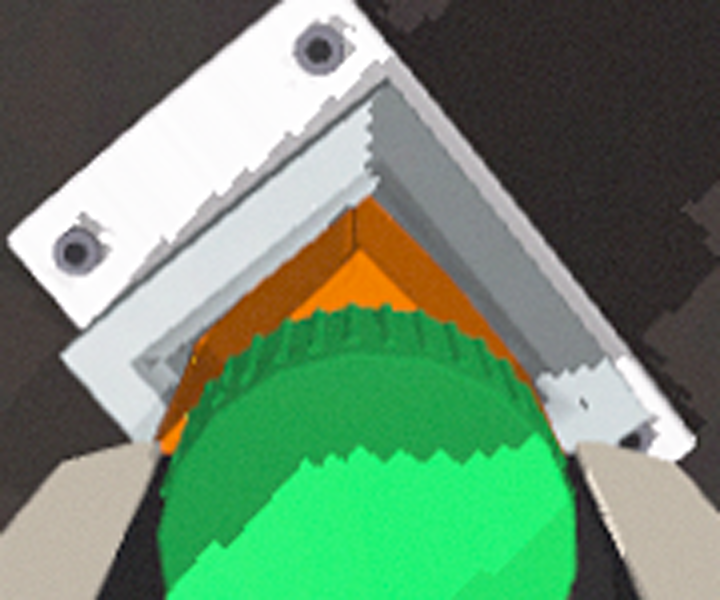

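Turned 1.30 rad (about 1.2 net of the jar's play), with the jar still in the socket. Lift a little and check the load: about −0.6 N means the cap alone, −3 N means the jar comes too.

jog_arm:
  steps:
    - [1, 0, 0, -0.002, 0, 0, 0]
    - [1, 0, 0, -0.004, 0, 0, 0]
    - [1, 0, 0, -0.007, 0, 0, 0]
    - [1, 0, 0, -0.008, 0, 0, 0]
    - [1, 0, 0, -0.008, 0, 0, 0]

```text
t: 12.8
tool_pos: [0.5046, -0.1748, 0.0747]
orientation: [1.422, 2.797, -0.0]
force: [-0.7, 0.0, -1.3]
opening: 0.0535
```

Run:
```python
from h import *
from plant import robot
F=[]
for k in range(2):
  s=robot.read_state();F.append(s["force"]);d=robot.read_camera("wrist")
print(yaw(s)-.9023,s["t"],s["opening"],F,s["wrist_torque"],s["tool_pos"],T_tool(s)[:3,2])
cv2.imwrite("pics/w13.png",cv2.resize(d["image"][130:280,180:360,::-1],None,fx=4,fy=4,interpolation=cv2.INTER_CUBIC))
```

```text
1.298479030097059 12.85 0.0534462350210798 [array([-0.70929698,  0.01723087, -1.25720981]), array([ 0.05080327, -0.06368393, -0.79310139])] [0.00102147 0.07088384 0.0079044 ] [ 0.50457783 -0.17477392  0.07467709] [ 0.00313556 -0.00161815 -0.99999377]
```

View pics/w13.png

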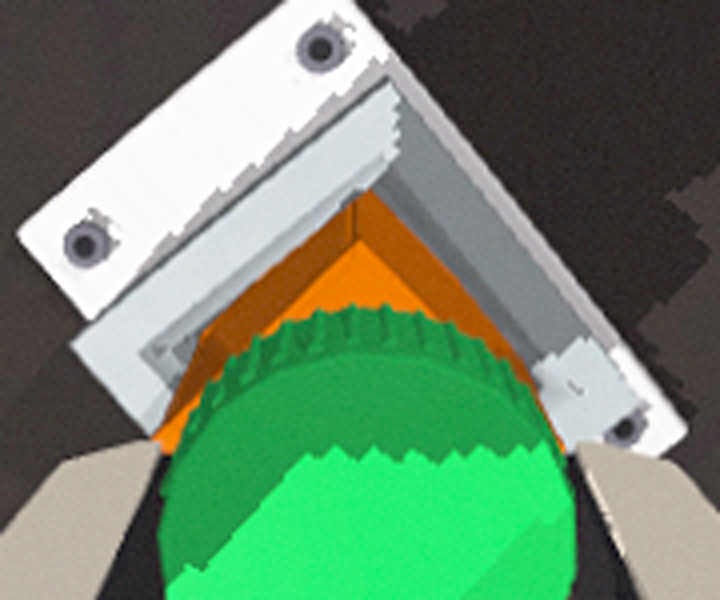

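The load is about −0.8 N: cap alone. Lift straight up, the edge first clearing the mouth and then going to 20 mm above it (TCP z ≈ 0.103), and fix the small tilt.

jog_arm:
  steps:
    - [1, 0, 0, -0.006, 0, 0, 0]
    - [1, 0, 0, -0.012, 0, 0, 0]
    - [1, 0, 0, -0.019, 0, 0, 0]
    - [1, 0, 0, -0.026, 0, 0, 0]
    - [1, 0, 0, -0.028, 0, 0, 0]

```text
t: 13.52
tool_pos: [0.5049, -0.175, 0.1036]
orientation: [1.422, 2.796, -0.0]
force: [-0.2, -0.7, -1.2]
opening: 0.0535
```

jog_arm:
  steps:
    - [1, 0, 0, 0, 0, 0, 0]
    - [1, 0, 0, 0, 0, 0, 0]

```text
t: 13.78
tool_pos: [0.5048, -0.1749, 0.1034]
orientation: [1.422, 2.796, -0.0]
force: [0.2, 0.4, -0.3]
opening: 0.0533
```

Run:
```python
from h import *
from plant import robot
s=robot.read_state();d=robot.read_camera("wrist");e=robot.read_camera("top");f=robot.read_camera("scene")
print(yaw(s),s["t"],s["opening"],s["force"],s["tool_pos"],T_tool(s)[:3,2]);pickle.dump((s,d,e,f),open("w14.pkl","wb"))
cv2.imwrite("pics/w14.png",d["image"][...,::-1])
cv2.imwrite("pics/w14c.png",cv2.resize(d["image"][110:290,170:370,::-1],None,fx=4,fy=4,interpolation=cv2.INTER_CUBIC)[:600])
cv2.imwrite("pics/t14.png",cv2.resize(e["image"][140:300,130:350,::-1],None,fx=3.6,fy=3.6,interpolation=cv2.INTER_CUBIC))
cv2.imwrite("pics/s14.png",cv2.resize(f["image"][180:340,100:320,::-1],None,fx=3.6,fy=3.6,interpolation=cv2.INTER_CUBIC))
```

```text
2.2007611078644578 13.775 0.053312508910126614 [ 0.23893241  0.44703401 -0.30645459] [ 0.50481701 -0.17490631  0.10340611] [ 0.00399083 -0.00205639 -0.99998992]
```

View pics/w14c.png

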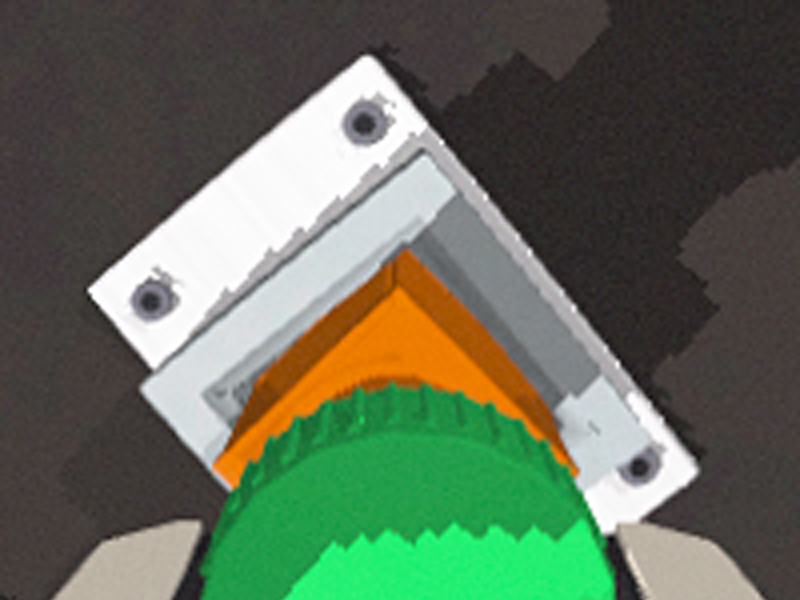

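View pics/t14.png

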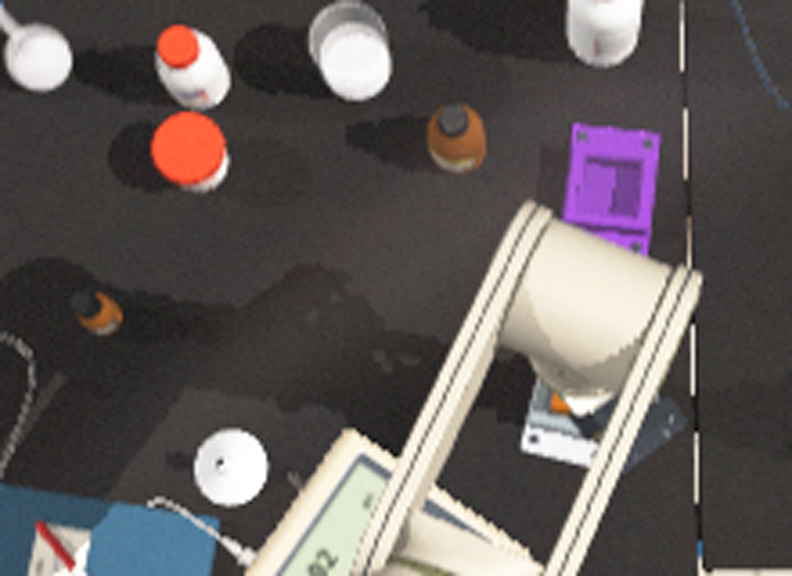

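View pics/s14.png

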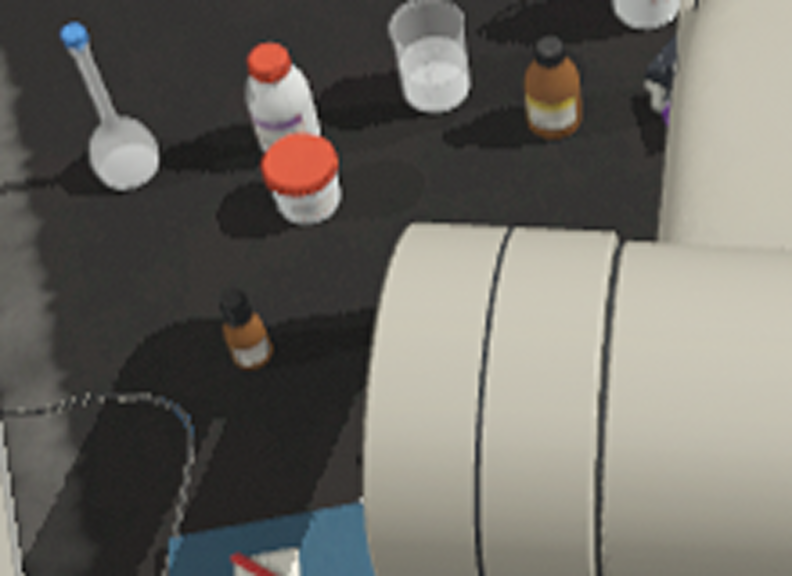

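The jar stays in the socket with the cap clear above it, neck rim showing at (395,378) in the crop. I check jar height, centre and cap centre numerically from the shoulder corners (213,468), (398,288) and (577,472).

Run:
```python
from h import *
s,d,e,f=pickle.load(open("w14.pkl","rb"));T=T_tool(s)
g=lambda x,y:(x/4+170-.4,y/4+110-.4)
for z in(.062,.068,.074):
  L,M,Rr=[wz(d,T,*g(*p),z) for p in((213,468),(398,288),(577,472))]
  n=np.linalg.norm;print(z,"jar c",(L+Rr)/2,n(L-M),n(Rr-M),n(L-Rr),np.degrees(np.arctan2(*(M-L)[1::-1])))
S=[wz(d,T,*g(*p),.006) for p in((364,124),(151,301),(640,467))];print("socket",(S[1]+S[2])/2)
im=d["image"][:,:,::-1].astype(int)
m=((im[...,1]>100)&(im[...,2]<120)&(im[...,1]>1.5*im[...,2])&(im[...,0]<170)).astype(np.uint8)
m=((im[...,1]>1.5*im[...,2])&(im[...,1]>1.3*im[...,0])).astype(np.uint8)
# cap top front arc: fit circle r=27mm to top-face pixels at given z
I=np.eye(4)
for zt in(-.022,-.027,-.032):
  # top-face rim points read in crop
  pts=np.array([(g(*p)) for p in((232,495),(265,465),(300,447),(345,434),(395,430),(450,434),(500,446),(550,470),(580,497))])
  W=np.array([wz(d,I,u,v,zt)[:2] for u,v in pts])
  A=np.c_[2*W,np.ones(len(W))];b=(W**2).sum(1);x=np.linalg.lstsq(A,b,rcond=None)[0];print(zt,"cap c tool",x[:2],"r",np.sqrt(x[2]+x[:2]@x[:2]),"world",(T@[*x[:2],zt,1])[:3])
```

```text
0.062 jar c [ 0.50542169 -0.17903886  0.062     ] 0.048347312159347816 0.048048359434587504 0.06800970135048984 80.34726826580246
0.068 jar c [ 0.50438841 -0.17755321  0.068     ] 0.04709279786507653 0.04680160235472537 0.06624498809792875 80.3472682658025
0.074 jar c [ 0.50335512 -0.17606756  0.074     ] 0.04583828357080527 0.04555484527486325 0.06448027484536767 80.34726826580253
socket [ 0.50394013 -0.17599008  0.006     ]
-0.022 cap c tool [-0.0135703  -0.00030723] r 0.03478213766158845 world [ 0.51247538 -0.18600744  0.12545972]
-0.027 cap c tool [-0.01122522 -0.00029842] r 0.03374750769744393 world [ 0.51108103 -0.18409705  0.13045028]
-0.032 cap c tool [-0.00888014 -0.00028961] r 0.032712877733299374 world [ 0.50968668 -0.18218665  0.13544084]
```

Cap position in the gripper is the same before and after: its rim sits at row 206.3 in the w10, w13 and w14 views, so it did not slip vertically. TCP rise from tight is 38.3 mm, so the edge is about 20.3 mm over the mouth, and lateral drift since release is about 0.3 mm. Handing in.

Run:
```python
from plant import robot
s=robot.read_state();print(s["t"],s["opening"],s["tool_pos"]);print(robot.close_job())
```

```text
13.925 0.05336957891599617 [ 0.50475393 -0.17486092  0.10329503]
the job is handed in; nothing more can be done
None
```

The job is handed in at 13.9 s. The jar is home in the grey stand, and the green cap is unscrewed and held level about 20 mm above the open mouth. `close_job()` gave no verdict.

**What I did:** I picked the jar up by its cap and lowered it into the socket. I turned the cap 1.30 rad anticlockwise (about 1.2 rad net of the jar's play) and lifted it straight up.

**Last checks:**
- **Jar home:** when it was seated, the gripper stood 5.9 mm above its height at pick-up (the socket floor is 6 mm up) and the floor was pushing back.
- **Cap free:** the load after lifting was about −0.8 N, so the cap alone. The last picture shows the jar still in the socket, turned about 5° within its play.
- **Cap height and level:** the gripper rose 38.3 mm from tight and the cap did not slip in it, which puts the edge about 20.3 mm over the mouth. The gripper's tilt is about 0.3°.
- **Bystanders:** none looks moved in the last top and scene pictures, judged by eye.

**What failed or disagreed:**
- **First grasp:** it closed above the cap without touching it. By the images the fingertips stand about 29 mm further back than stated, so I regrasped 24 mm lower.
- **First approach to the socket:** it went about 3 mm too far because the arm was still settling. I corrected it before inserting.
- **Centring:** the last wrist picture puts the cap and jar centres 1.5–2 mm apart, within the camera calibration. The gripper moved only about 0.3 mm sideways after the threads let go. A circle fit to the cap's rim in that picture was unusable.

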